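Unload the rover battery charger into the carrier, in reverse order

ROBOT

A 7-joint arm with a two-finger parallel gripper is mounted at the origin on the work surface. World frame = base frame: x ahead of the robot, y to its left, z up, the work surface at z = 0. Lengths are in m, angles in rad, forces in N, time in s.
With the tool pointing down it reaches from about 0.425 to 0.825 m from the base axis. Payload 3.6 kg.
Tool frame: the origin (TCP) lies where the fingers leave the gripper's body, on its centre line; the fingertips stand 73 mm ahead of it and the grasp point (between the pads) lies 54 mm ahead of it; z points along the fingers, y is the line along which they close (so a half turn about z gives the same grasp; the last joint's range is limited). The gripper opens to 85 mm and grips with 20 to 120 N. Pads are 22 mm wide; open, the fingers measure 114 mm over their backs; the gripper's body (76 mm by 85 mm) begins 54 mm behind the grasp point. The pads swing forward as they close: fully open they stand 13 mm farther back than shut.
Start: joints at [1.137, 0.615, -0.013, 1.423, 0.008, 1.103, -0.04], TCP at [0.257, -0.597, 0.304] pointing down, gripper open.
Joint ranges: [-3.12, 3.12], [-0.3, 2.06], [-1.34, 1.32], [0.26, 2.42], [-1.36, 4.5], [0.01, 1.98], [-2.84, 2.84]. Speed limits (rad/s): [2.79, 2.79, 3.14, 3.14, 3.14, 3.14, 3.14].

INTERFACE

Orientations are given as a unit quaternion [x, y, z, w].
In Python, from station import arm, snapshot, camera_info, ticket gives the robot as it stands. Calls block until the motion is done:
- arm.movep(position, orientation): joint-space move of the TCP to a pose.
- arm.line_to(position, velocity=0.15, ori=None): straight line of the TCP; ori=None keeps the orientation; velocity is the mean speed in m/s.
- arm.move_j(angles): joint-space move.
- arm.move_gripper(opening, effort=None): opening from 0.0 (shut) to 1.0 (fully open); effort is the grip in N (None keeps the last); returns when the fingers have stopped.
- arm.pause(seconds).
- arm.ik(position, orientation): joint angles nearest the present ones, or None.
- snapshot(name): name is "side" or "top"; returns the picture (420x560x3 uint8, blue, green, red); there is no depth.
- camera_info(name): a dict with "fx", "fy", "cx", "cy" (pixels), "dist_coeffs" ([k1, k2, p1, p2, k3] as OpenCV has them; the pictures are not rectified), "R" (3x3) and "t" (3): a world point X has camera coordinates R X + t. Camera axes: x right, y down, z forward; pixel columns grow to the right and rows downward; lengths in m; the calibration is good to about 2 mm. A picture is of the moment at which its call begins. camera_info takes no time and is no camera call.
A pose or a line that the arm cannot do raises arm.MotionError and nothing moves.
- ticket.finish_job(): hands the job in; it is judged then, once.
Readings, each from a call of its own:
- arm.read_time(): time.
- arm.read_joint_positions(): joint angles.
- arm.read_dq(): joint speeds.
- arm.read_effort(): joint torques, N m.
- arm.read_tool_pos(): TCP position.
- arm.read_eef_rot(): TCP orientation.
- arm.read_ft_force(): force on the tool from outside, world axes, zero at the start.
- arm.read_wrist_torque(): the same for the moment, N m.
- arm.read_opening(): opening from 0.0 (shut) to 1.0 (fully open).
- arm.read_finger_force(): force on a finger pad.
Only numpy, scipy, OpenCV 4.12 (cv2) and the standard library are available. Lean on these libraries where they do the work, as an engineer would, in place of code of your own. Each camera call takes 0.05 s, during which the arm holds its last target. There are 200 camera calls.

TASK

The charged rover packs must go from the charger into the carrier in reverse order: the pack whose cradle is nearest the charger's black power box goes into the carrier bay nearest the black carrying handle, the next one into the next bay, and so on, so that the pack farthest from the power box ends farthest from the handle. Stand all four packs upright on the floor of their bays, one to a bay, and let go; never tip a pack over on the way.

Things in the scene. Friction and masses are not known exactly. Their poses are not given: they have to be found in the camera images.
- pack_red: Loose upright red battery pack, 46 (its x) x 30 (its y) x 74 high mm, 0.15 to 0.3 kg, black band low on its sides, black socket on top. Origin: centre of its underside; z up. Starts in the cradle of its colour, x nearly along the charger's x, underside 28 mm above the table. Grip it across the 46 mm (along its x), high up: neighbours in the row are only 26 mm apart, front and back are free.
- pack_yellow: Loose upright yellow battery pack, 46 (its x) x 30 (its y) x 74 high mm, 0.15 to 0.3 kg, black band low on its sides, black socket on top. Origin: centre of its underside; z up. Starts in the cradle of its colour, x nearly along the charger's x, underside 28 mm above the table. Grip it across the 46 mm (along its x), high up: neighbours in the row are only 26 mm apart, front and back are free.
- pack_blue: Loose upright blue battery pack, 46 (its x) x 30 (its y) x 74 high mm, 0.15 to 0.3 kg, black band low on its sides, black socket on top. Origin: centre of its underside; z up. Starts in the cradle of its colour, x nearly along the charger's x, underside 28 mm above the table. Grip it across the 46 mm (along its x), high up: neighbours in the row are only 26 mm apart, front and back are free.
- pack_white: Loose upright white battery pack, 46 (its x) x 30 (its y) x 74 high mm, 0.15 to 0.3 kg, black band low on its sides, black socket on top. Origin: centre of its underside; z up. Starts in the cradle of its colour, x nearly along the charger's x, underside 28 mm above the table. Grip it across the 46 mm (along its x), high up: neighbours in the row are only 26 mm apart, front and back are free.
- cradle_red: Fixed black open-topped charging cradle on the charger, with a red tab in front and behind. Outside 60 (x) x 44 (y) x 20 high mm, walls and floor 4 mm, inner 52 x 36 mm. Origin: centre of its underside, on the charger's top; axes parallel to the charger's. Does not move during the job.
- cradle_yellow: Fixed black open-topped charging cradle on the charger, with a yellow tab in front and behind. Outside 60 (x) x 44 (y) x 20 high mm, walls and floor 4 mm, inner 52 x 36 mm. Origin: centre of its underside, on the charger's top; axes parallel to the charger's. Does not move during the job.
- cradle_blue: Fixed black open-topped charging cradle on the charger, with a blue tab in front and behind. Outside 60 (x) x 44 (y) x 20 high mm, walls and floor 4 mm, inner 52 x 36 mm. Origin: centre of its underside, on the charger's top; axes parallel to the charger's. Does not move during the job.
- cradle_white: Fixed black open-topped charging cradle on the charger, with a white tab in front and behind. Outside 60 (x) x 44 (y) x 20 high mm, walls and floor 4 mm, inner 52 x 36 mm. Origin: centre of its underside, on the charger's top; axes parallel to the charger's. Does not move during the job.
- charger: Fixed grey base 96 (x) x 232 (y) x 24 high mm with the four cradles in a row along its y, at y = +84, +28, -28, -84 mm, x = 0. Black power box (44 mm long, 50 high, orange switch on top) at its +y end only. Origin: centre of the grey base's underside, on the table; +y points along the row to the power box.
- carrier: Fixed aluminium tray 66 (x) x 224 (y) mm, four empty open bays in a row at y = +84, +28, -28, -84 mm, x = 0; each 58 (x) x 42 (y) mm inside, floor 8 mm and rim 26 mm above the table. Black handle bow, 61 mm high, at its -y end only, reaching to y = -148 mm. Origin: centre of underside, on the table; +y points along the row away from the handle. May be left or right of the charger.
Not all that is in view belongs to the job. What is shaped like the pack_white but purple is not meant.

How it is judged:
At the end, for the whole second after the job is handed in: Each pack stands in the bay that reverses its cradle's place (cradle at charger y = +84, +28, -28, -84 mm: bay at carrier y = -84, -28, +28, +84): within 12 mm of the bay's centre in x and y, 5 mm of its floor in height, tilted under 0.12 rad, at rest (under 0.02 m/s, 0.2 rad/s) (x of pack_red in the frame of carrier between -0.012 and 0.012 m and z of pack_red in the frame of carrier between 0.003 and 0.013 m and angle between each of pack_red, pack_yellow, pack_blue, pack_white's own z axis and vertical below 0.12 rad and linear speed of each of pack_red, pack_yellow, pack_blue, pack_white below 0.02 m/s and angular speed of each of pack_red, pack_yellow, pack_blue, pack_white below 0.2 rad/s and ((y of cradle_red in the frame of charger between 0.064 and 0.104 m and y of pack_red in the frame of carrier between -0.096 and -0.072 m) or (y of cradle_red in the frame of charger between 0.008 and 0.048 m and y of pack_red in the frame of carrier between -0.04 and -0.016 m) or (y of cradle_red in the frame of charger between -0.048 and -0.008 m and y of pack_red in the frame of carrier between 0.016 and 0.04 m) or (y of cradle_red in the frame of charger between -0.104 and -0.064 m and y of pack_red in the frame of carrier between 0.072 and 0.096 m)) and x of pack_yellow in the frame of carrier between -0.012 and 0.012 m and z of pack_yellow in the frame of carrier between 0.003 and 0.013 m and ((y of cradle_yellow in the frame of charger between 0.064 and 0.104 m and y of pack_yellow in the frame of carrier between -0.096 and -0.072 m) or (y of cradle_yellow in the frame of charger between 0.008 and 0.048 m and y of pack_yellow in the frame of carrier between -0.04 and -0.016 m) or (y of cradle_yellow in the frame of charger between -0.048 and -0.008 m and y of pack_yellow in the frame of carrier between 0.016 and 0.04 m) or (y of cradle_yellow in the frame of charger between -0.104 and -0.064 m and y of pack_yellow in the frame of carrier between 0.072 and 0.096 m)) and x of pack_blue in the frame of carrier between -0.012 and 0.012 m and z of pack_blue in the frame of carrier between 0.003 and 0.013 m and ((y of cradle_blue in the frame of charger between 0.064 and 0.104 m and y of pack_blue in the frame of carrier between -0.096 and -0.072 m) or (y of cradle_blue in the frame of charger between 0.008 and 0.048 m and y of pack_blue in the frame of carrier between -0.04 and -0.016 m) or (y of cradle_blue in the frame of charger between -0.048 and -0.008 m and y of pack_blue in the frame of carrier between 0.016 and 0.04 m) or (y of cradle_blue in the frame of charger between -0.104 and -0.064 m and y of pack_blue in the frame of carrier between 0.072 and 0.096 m)) and x of pack_white in the frame of carrier between -0.012 and 0.012 m and z of pack_white in the frame of carrier between 0.003 and 0.013 m and ((y of cradle_white in the frame of charger between 0.064 and 0.104 m and y of pack_white in the frame of carrier between -0.096 and -0.072 m) or (y of cradle_white in the frame of charger between 0.008 and 0.048 m and y of pack_white in the frame of carrier between -0.04 and -0.016 m) or (y of cradle_white in the frame of charger between -0.048 and -0.008 m and y of pack_white in the frame of carrier between 0.016 and 0.04 m) or (y of cradle_white in the frame of charger between -0.104 and -0.064 m and y of pack_white in the frame of carrier between 0.072 and 0.096 m))); the robot touches nothing.
It fails at once if a pack is tipped over (more than 0.7 rad from upright) (angle between any of pack_red, pack_yellow, pack_blue, pack_white's own z axis and vertical above 0.7 rad).
It also fails if it takes over 120 s, if anything falls off the work surface, if the arm or the gripper's body presses on something with over 40 N, if the wrist force passes 120 N, or if a joint passes its speed limit or range.

## Working session

There is one attempt and no reset: what is moved stays moved. The work goes in short steps, each a Python script; the robot and the scene stay as the last script left them, time stands still between calls to the robot, and variables do not carry over. Pictures are saved under pics/ and viewed, at most 14 in all, crops included, and the job is handed in when it is done.

```bash
mkdir -p pics; ls
python3 - <<'E'
from station import arm, snapshot, camera_info
import cv2
for n in("side","top"):
    cv2.imwrite(f"pics/{n}0.png",snapshot(n)); c=camera_info(n); print(n,c)
E
```

```text
pics
side {'fx': 381.7086514873523, 'fy': 381.7086514873523, 'cx': 275.64018117345114, 'cy': 213.01558397966986, 'dist_coeffs': array([-0.03211518,  0.        ,  0.        ,  0.        ,  0.        ]), 'R': array([[-0.99690469, -0.07796616, -0.01011511],
       [-0.03027922,  0.49948685, -0.86579216],
       [ 0.07255486, -0.86280598, -0.50030154]]), 't': array([0.51825766, 0.03849676, 0.94957826])}
top {'fx': 511.1989147117879, 'fy': 511.1989147117879, 'cx': 277.4485923580164, 'cy': 213.99978116125283, 'dist_coeffs': array([-0.00058711,  0.        ,  0.        ,  0.        ,  0.        ]), 'R': array([[-0.01640596, -0.99979568,  0.0118085 ],
       [-0.99480931,  0.01513567, -0.10062475],
       [ 0.10042546, -0.01339805, -0.99485437]]), 't': array([0.05126966, 0.54727013, 1.11455714])}
```

View pics/top0.png

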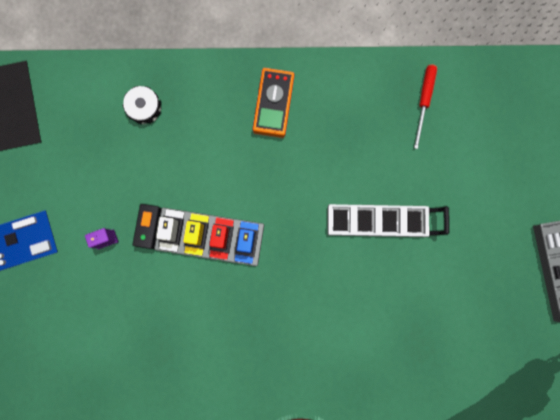

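View pics/side0.png

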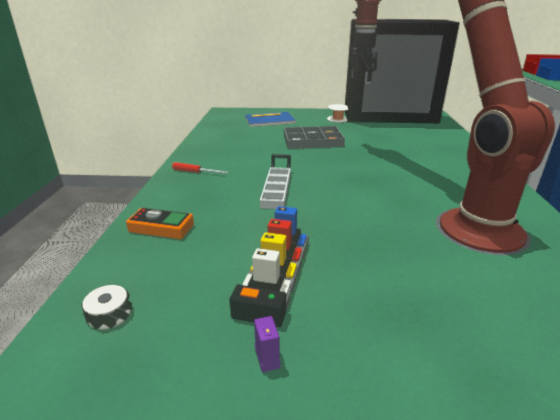

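Top view: the black power box is at (146,228), at the left end. The packs run white (168,230), yellow (195,232), red (220,236), blue (245,240). The carrier bays are at x≈340, 365, 390 and 415 (y≈220), with the handle at (440,220) on the right. The purple pack at (100,239) is the decoy. I'll enlarge to confirm, and measure in the same step.

```bash
cat > h.py <<'E'
import numpy as np, cv2
from station import arm, snapshot, camera_info
def ray(n,uv,z):
    c=camera_info(n); K=np.array([[c["fx"],0,c["cx"]],[0,c["fy"],c["cy"]],[0,0,1]])
    p=cv2.undistortPoints(np.float64(uv).reshape(-1,1,2),K,c["dist_coeffs"])[:,0]
    R=np.array(c["R"]);o=-R.T@c["t"]; d=np.c_[p,np.ones(len(p))]@R
    return o+d*((z-o[2])/d[:,2])[:,None]
def comps(m,amin):
    k,l,s,c=cv2.connectedComponentsWithStats(m.astype(np.uint8)); return [(c[i],s[i]) for i in range(1,k) if s[i,4]>=amin]
E
python3 - <<'E'
from h import *
im=snapshot("top")
cr=im[190:280,90:460]
cv2.imwrite("pics/crop1.png",cv2.resize(im[190:280,90:275],None,fx=4.3,fy=4.3,interpolation=cv2.INTER_CUBIC))
hsv=cv2.cvtColor(im,cv2.COLOR_BGR2HSV)
g=im.max(2)
# carrier bays: dark blobs inside carrier
sub=(g<90); sub[:, :325]=0; sub[:,455:]=0; sub[:195]=0; sub[245:]=0
for c,s in comps(sub,40): print("bay",c.round(1),s, ray("top",c,.008)[0].round(4),ray("top",c,.026)[0].round(4))
m=((hsv[...,1]<60)&(g>120)); m[:, :322]=0; m[:,455:]=0; m[:195]=0; m[245:]=0
r=cv2.minAreaRect(np.argwhere(m)[:,::-1].astype(np.float32)); b=cv2.boxPoints(r); P=ray("top",b,.026); print(r);print(P.round(4),P.mean(0), np.linalg.norm(np.diff(P,axis=0),axis=1))
rng=dict(yellow=((20,35),),red=((0,8),(172,180)),blue=((100,120),))
for n,rr in rng.items():
    m=np.zeros(g.shape,bool)
    for a,bb in rr: m|=(hsv[...,0]>=a)&(hsv[...,0]<=bb)
    m&=(hsv[...,1]>130)&(g>90); m[:,:150]=0; m[:,275:]=0; m[:195]=0;m[275:]=0
    for c,s in comps(m,5): print(n,c.round(1),s)
E
```

```text
bay [440.7 220.9] [430 206  19  31 313] [ 0.5285 -0.3292  0.008 ] [ 0.5271 -0.3232  0.026 ]
bay [340.  219.5] [334 210  13  20 260] [ 0.5352 -0.0996  0.008 ] [ 0.5336 -0.0971  0.026 ]
bay [364.2 220.4] [358 210  14  21 269] [ 0.5322 -0.1547  0.008 ] [ 0.5307 -0.1514  0.026 ]
bay [389.  220.5] [383 211  13  20 260] [ 0.5312 -0.2111  0.008 ] [ 0.5297 -0.2069  0.026 ]
bay [413.9 221. ] [408 211  13  21 265] [ 0.5291 -0.268   0.008 ] [ 0.5276 -0.2629  0.026 ]
((378.49041748046875, 220.01834106445312), (101.51963806152344, 31.309450149536133), 1.0609116554260254)
[[ 0.5    -0.0681  0.026 ]
 [ 0.5703 -0.0713  0.026 ]
 [ 0.5626 -0.2996  0.026 ]
 [ 0.4922 -0.2951  0.026 ]] [ 0.53126547 -0.18351933  0.026     ] [0.07033326 0.22847588 0.07050606]
yellow [194.5 229.3] [183 214  26  31 505]
yellow [193.3 250.2] [185 246  18   9 131]
red [219.7 232.6] [210 218  23  31 437]
red [218.4 254.3] [210 250  18   9 121]
blue [245.9 237.1] [236 222  22  31 432]
blue [243.3 258.3] [235 254  18   9 116]
```

View pics/crop1.png

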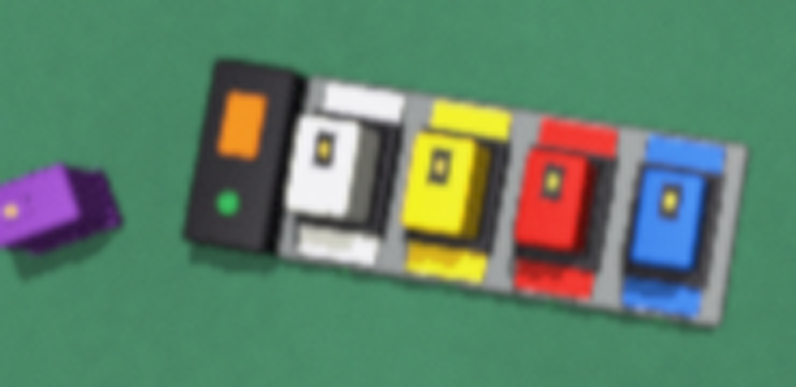

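The crop confirms the order: white is next to the power box (crop (245,155)), then yellow, red and blue. The purple pack at (40,205) is not meant. So white goes to the bay nearest the handle and blue to the farthest. Pack-top corners are readable, so I'll cast them onto z=0.102 and check them against the given sizes.

```bash
cat >> h.py <<'E'
from scipy.spatial.transform import Rotation
tops={"white":[(298,115),(360,122),(350,218),(287,208)],"yellow":[(418,130),(478,137),(467,235),(405,228)],
"red":[(530,148),(591,155),(581,250),(519,244)],"blue":[(644,166),(706,173),(694,270),(634,262)]}
tops={k:ray("top",np.array(v)/4.3+[90-.4,190-.4],.102) for k,v in tops.items()}
order=["white","yellow","red","blue"]; Y=np.array([84,28,-28,-84])/1000
def rowfit(P):  # P ordered by +y..-y -> centre, yaw of +y axis minus 90deg
    P=np.array(P)[:,:2]; c=P.mean(0); d=Y@(P-c); return c,np.arctan2(d[1],d[0])-np.pi/2
def at(c,yaw,y): return c+y*np.array([-np.sin(yaw),np.cos(yaw)])
chg=rowfit([tops[k].mean(0) for k in order])
bays=ray("top",[(340,219.5),(364.2,220.4),(389,220.5),(413.9,221)],.008)
car=rowfit(bays)
def quat(yaw):  # tool y along frame x, z down
    y=np.array([np.cos(yaw),np.sin(yaw),0]); z=np.array([0,0,-1.]); return Rotation.from_matrix(np.c_[np.cross(y,z),y,z]).as_quat()
E
python3 - <<'E'
from h import *
for i,k in enumerate(order):
    P=tops[k]; print(k,P.mean(0).round(4),np.linalg.norm(P-np.roll(P,-1,0),axis=1).round(4),"yaw",np.arctan2(*(P[0]-P[3])[[1,0]]).round(3),"fit",at(*chg,Y[i]).round(4))
print(chg,car,[at(*car,y).round(4) for y in Y])
print(Rotation.from_quat(arm.read_eef_rot()).as_matrix().round(2))
for p,y in [(at(*chg,.084),chg[1]),(at(*chg,-.084),chg[1]),(at(*car,.084),car[1]),(at(*car,-.084),car[1])]:
  for h in(0,np.pi):
    for z in (.14,.275):
        q=arm.ik([*p,z],quat(y+h)); print(p.round(3),h,z,None if q is None else np.round(q,2))
E
```

```text
white [0.5146 0.2777 0.102 ] [0.0302 0.0466 0.0308 0.0452] yaw -0.11 fit [0.5147 0.2768]
yellow [0.5056 0.2207 0.102 ] [0.0292 0.0476 0.03   0.0477] yaw -0.13 fit [0.5055 0.2216]
red [0.4966 0.1662 0.102 ] [0.0297 0.0461 0.03   0.0466] yaw -0.117 fit [0.4963 0.1663]
blue [0.4868 0.1112 0.102 ] [0.0302 0.0471 0.0291 0.0465] yaw -0.112 fit [0.4871 0.1111]
(array([0.50090339, 0.19396467]), np.float64(-0.16480503340823027)) (array([ 0.53201051, -0.18331268]), np.float64(-0.03405547134686859)) [array([ 0.5349, -0.0994]), array([ 0.533 , -0.1553]), array([ 0.5311, -0.2113]), array([ 0.5292, -0.2673])]
[[ 0.92  0.4  -0.  ]
 [ 0.4  -0.92  0.  ]
 [-0.   -0.   -1.  ]]
[0.515 0.277] 0 0.14 [-0.27  0.75 -0.42  1.77  0.44  0.71 -1.1 ]
[0.515 0.277] 0 0.275 [-0.03  0.67 -0.84  1.64  0.55  1.08 -1.2 ]
[0.515 0.277] 3.141592653589793 0.14 [ 0.08  1.02 -1.15  1.76  1.05  1.12  1.54]
[0.515 0.277] 3.141592653589793 0.275 [ 0.09  0.8  -1.15  1.64  0.77  1.22  1.75]
[0.487 0.111] 0 0.14 [-0.1   0.64 -0.26  2.02  0.31  0.52 -0.74]
[0.487 0.111] 0 0.275 [ 0.08  0.46 -0.5   1.88  0.28  0.87 -0.72]
[0.487 0.111] 3.141592653589793 0.14 [ 0.4   0.93 -1.15  2.    1.07  0.99  1.67]
[0.487 0.111] 3.141592653589793 0.275 [ 0.44  0.66 -1.15  1.87  0.69  1.08  1.99]
[ 0.535 -0.099] 0 0.14 [ 0.34  0.69 -0.3   1.89  0.34  0.61 -0.21]
[ 0.535 -0.099] 0 0.275 [ 0.4   0.51 -0.39  1.76  0.24  0.92 -0.12]
[ 0.535 -0.099] 3.141592653589793 0.14 [-0.14  0.71  0.45  1.91 -0.5   0.63 -2.55]
[ 0.535 -0.099] 3.141592653589793 0.275 [-0.15  0.51  0.44  1.78 -0.27  0.91 -2.76]
[ 0.529 -0.267] 0 0.14 [ 0.57  0.74 -0.23  1.75  0.25  0.68  0.17]
[ 0.529 -0.267] 0 0.275 [ 0.62  0.57 -0.31  1.63  0.2   0.97  0.21]
[ 0.529 -0.267] 3.141592653589793 0.14 [ 0.15  0.77  0.46  1.77 -0.49  0.72 -2.3 ]
[ 0.529 -0.267] 3.141592653589793 0.275 [ 0.13  0.59  0.49  1.65 -0.32  0.98 -2.44]
```

All sizes agree to within 2 mm: tops 30×46 mm, spacing about 56 mm, and every pose in reach. I'll move blue first into the far bay (carrier y=+84).

```bash
cat >> h.py <<'E'
ZG,ZT=.141,.275
def transfer(k):
    i=order.index(k); p=(tops[k].mean(0)[:2]+at(*chg,Y[i]))/2; b=at(*car,-Y[i]); q,qb=quat(-.145),quat(car[1])
    arm.movep([*p,ZT],q); arm.move_gripper(1.0,40); arm.line_to([*p,ZG],.12)
    print(k,"down",arm.read_ft_force().round(1) if hasattr(arm.read_ft_force(),'round') else arm.read_ft_force())
    arm.move_gripper(0.0,40); print("opening",arm.read_opening(),"ff",arm.read_finger_force())
    arm.line_to([*p,ZT],.12); print("held",arm.read_opening(),arm.read_finger_force())
    return b,qb
def place(b,qb):
    arm.movep([*b,ZT],qb); arm.line_to([*b,ZG+.012],.15); arm.line_to([*b,ZG-.019],.04)
    print("placed",np.round(arm.read_ft_force(),1),arm.read_opening())
    arm.move_gripper(1.0); arm.line_to([*b,ZT],.15); print("t",arm.read_time())
E
python3 - <<'E'
from h import *
b,qb=transfer("blue")
if arm.read_opening()>.35: place(b,qb)
cv2.imwrite("pics/s1.png",snapshot("side")); cv2.imwrite("pics/t1.png",cv2.resize(snapshot("top")[180:290,130:460],None,fx=2.4,fy=2.4))
E
```

```text
blue down [-0.  -0.9  0.1]
opening 0.5314903962372617 ff 41.80162489414215
held 0.5323589465897653 41.106829047203064
placed [-0.6 -0.9 -2.3] 0.5327129821247985
t 10.3833
```

View pics/s1.png

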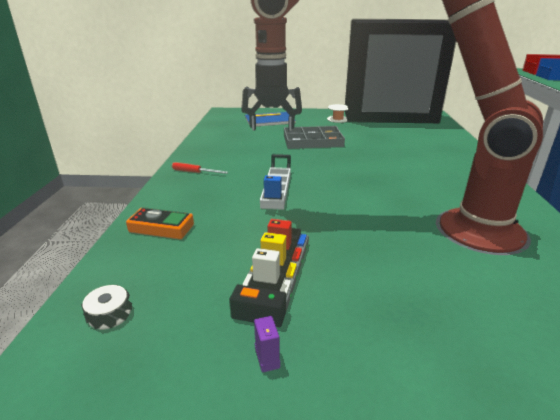

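View pics/t1.png

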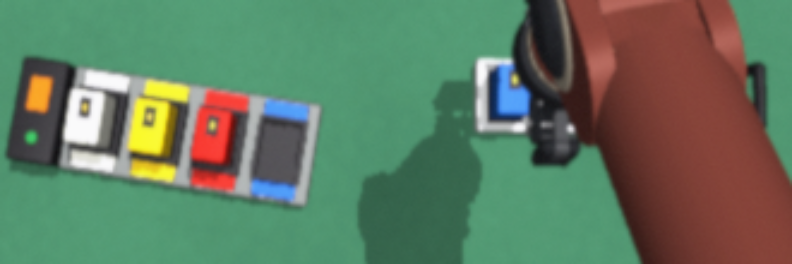

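The blue pack stands upright in the bay farthest from the handle (side view (273,186), top crop (510,90)). The other three are undisturbed. I'll carry on with the rest.

Run:
```python
from h import *
for k in("red","yellow","white"):
    b,qb=transfer(k)
    if arm.read_opening()<.45: print("lost"); break
    place(b,qb)
arm.move_j([1.137,.615,-.013,1.423,.008,1.103,-.04])
cv2.imwrite("pics/s2.png",cv2.resize(snapshot("side")[130:260,210:350],None,fx=4,fy=4)); im=snapshot("top"); cv2.imwrite("pics/top2.png",im); cv2.imwrite("pics/t2.png",cv2.resize(im[190:250,310:460],None,fx=5,fy=5,interpolation=cv2.INTER_CUBIC)); print(arm.read_time())
```

```text
red down [0.3 0.3 0.8]
opening 0.5358511561633736 ff 40.802024602890015
held 0.5342267142305989 41.03385150432587
placed [-0.5 -0.6 -2.6] 0.5326185363152675
t 19.475
yellow down [-0.3 -1.4  0. ]
opening 0.5329874167875212 ff 41.48998260498047
held 0.5343933651746448 40.92478573322296
placed [-0.2  0.2 -2.7] 0.5309868437329818
t 29.2083
white down [-0.2  0.5 -0.3]
opening 0.5337610698057959 ff 41.956032514572144
held 0.5306746536830453 41.318319439888
placed [-0.1 -0.5 -2.9] 0.5342072703661191
t 39.6917
41.3667
```

View pics/s2.png

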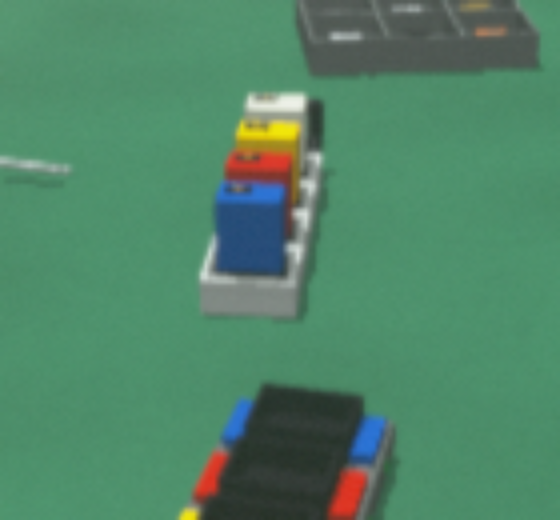

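View pics/t2.png

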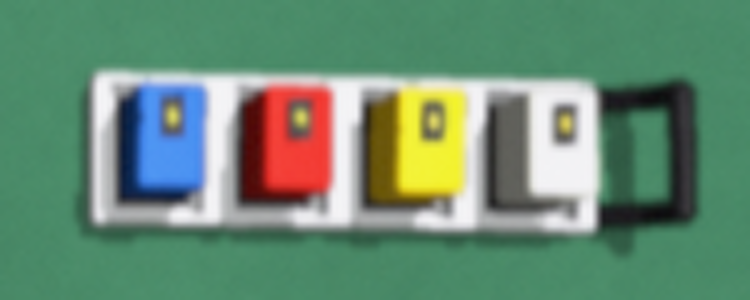

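All four packs stand upright in the order blue, red, yellow, white towards the handle. The top-face centres in the crop are about (172,138), (298,140), (432,143) and (565,144). I'll check their offsets from the bay centres before handing in.

Run:
```python
from h import *
from station import ticket
P=ray("top",np.array([(172,138),(298,140),(432,143),(565,144)])/5+[309.6,189.6],.082)[:,:2]
c,s=np.cos(car[1]),np.sin(car[1]); L=(P-car[0])@np.array([[c,-s],[s,c]]); E=L-np.c_[0*Y,Y]
print(L.round(4)); print(E.round(4), arm.read_time())
if abs(E).max()<.0075: arm.pause(.5); print(ticket.finish_job())
```

```text
[[-0.0014  0.0852]
 [-0.0013  0.0314]
 [-0.0015 -0.0258]
 [-0.0008 -0.0826]]
[[-0.0014  0.0012]
 [-0.0013  0.0034]
 [-0.0015  0.0022]
 [-0.0008  0.0014]] 41.3667
the job is handed in; nothing more can be done
None
```

All four packs stand upright in the carrier in reverse order, with white nearest the handle, then yellow, red and blue; each measured within 4 mm of its bay centre, and the job was handed in at about 42 s.

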